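Complete a salt grinder set and show its mill head to the inspection camera

ROBOT

A 6-joint arm with a two-finger parallel gripper is mounted at the origin on the work surface. World frame = base frame: x ahead of the robot, y to its left, z up, the work surface at z = 0. Lengths are in m, angles in rad, forces in N, time in s.
With the tool pointing down it reaches from about 0.3 to 0.75 m from the base axis. Payload 8.5 kg.
Tool frame: the origin (TCP) lies between the finger pads; the fingertips stand manip.finger_overhang ahead of it and the grasp point (between the pads) lies 11 mm behind it (manip.finger_overhang is the distance from the TCP to the fingertips, in m); z points along the fingers, y is the line along which they close (so a half turn about z gives the same grasp; the last joint's range is limited). The gripper opens to 88 mm and grips with 3 to 60 N. Pads are 18 mm wide; open, the fingers measure 123 mm over their backs; the gripper's body (75 mm by 187 mm) begins 45 mm behind the grasp point.
Start: joints at [1.1, 0.381, 1.297, -0, 1.464, -0.215], TCP at [0.139, 0.532, 0.247] pointing down, gripper open.
Joint ranges: [-3.11, 3.11], [-0.89, 2.33], [0.22, 2.48], [-1.42, 4.56], [0.17, 2.85], [-2.88, 2.88]. Speed limits (rad/s): [2.39, 2.39, 3.14, 3.14, 3.14, 3.14].

INTERFACE

Orientations are given as a unit quaternion [w, x, y, z].
In Python, from cell import manip, vision, workorder gives the robot as it stands. The module is installed in compiled form; this text tells all that it offers.
- The arm moves only by the tool jog_arm, never from a script. Its argument "plan" is a list of rows, each an object with "delta_rot": the turn, a rotation vector about the world's x, y, z scaled (see below), a list of three; "offset": the shift along the world's x, y, z scaled (see below), a list of three; "jaw": the closure, from -1 (fully open) to 1 (shut). In form: [{"delta_rot": [ax, ay, az], "offset": [dx, dy, dz], "jaw": jaw}, ...]. A call has 1 to 12 rows; each row is the pose to reach, as a shift and turn from the pose commanded when the call began; what a row does not reach only later rows make up. The controller multiplies each number of a shift by 40 cm and each number of a turn by 90 degrees. A row lasts 1/8 s, in which the tool goes at most 62.5 mm and 10.7 degrees, less where a joint would pass 70% of its speed; a pose out of reach is approached as far as the arm can. A call with a number of a shift or a turn outside -1 to 1 is refused whole. A call with a gripper value outside its range is refused whole. The fingers move at their own pace and stop on an object; "force" is the grip in N (left out, the last holds). Time passes only in rows, so rows that repeat a pose let the fingers close. It gives the time, the measured TCP pose, the force, the opening and the grip force at its end, in the units of the state.
- manip.get_obs(): the state, without advancing time (a new reading comes with each control period).
- vision.get_image(name): name is "scene" or "top" or "wrist"; returns a dict with "color" (400x640x3 uint8, red, green, blue), "vfov" (degrees; the focal length in pixels is half the picture's height over the tangent of half this angle, whatever the lens; pixels are square), "cx", "cy" (the principal point, pixels), "extrinsics" (4x4, takes a point from world to camera coordinates). Camera axes: x right, y up, looking along -z (the intrinsics and any distortion apply to the point x, -y, -z); pixel columns grow to the right and rows downward; lengths in m; the calibration is good to about 2 mm. A picture is of the moment at which its call begins. There is no depth.
- workorder.hand_in(): hands the job in; it is judged then, once.
The state is a dict: "clock": time; "q": joint angles; "joint_velocities": joint speeds; "tau": joint torques, N m; "tool_pos": TCP position; "ee_rot": TCP orientation; "ft_force": force on the tool from outside, world axes, zero at the start; "moment": the same for the moment, N m; "grip_width": finger opening in m; "finger_force": force on a finger pad.
Only numpy, scipy, OpenCV 4.12 (cv2) and the standard library are available. Lean on these libraries where they do the work, as an engineer would, in place of code of your own. Each camera call takes 0.05 s, during which the arm holds its last target. There are 200 camera calls.

TASK

Finish the salt grinder set in the grey tray: first lay the loose brush flat in the tray's long empty compartment, bristles at the end beside the black mill head, handle towards the end with the white ring (set it down, do not drop it). Then take the mill head out of the tray and hold it up in front of the inspection camera, its open mouth facing the lens squarely along the camera's tilted line of sight, centred on it and about 80 mm in front of the lens glass; finish while holding it there still in the gripper. Leave everything else, the camera and the stray items, as it is.

Things in the scene. Friction and masses are not known exactly. Their poses are not given: they have to be found in the camera images.
- tray: Fixed grey tray, 180 (x) by 240 mm (y), yawed up to 20 degrees. Origin: centre of its underside, on the table. Floor 4 thick; rims and dividers 12 high, 3 thick. Long compartment: inner x -87 to -20, y -117 to 117; bristles go to its +y end. Mill head's nest: two ribs along y, 12 high, 5 wide, at x 17.5 and 52.5, y 13 to 87. Ring pocket: x over -17, y under -21.
- brush: Loose brush lying flat, 170 mm long along its x, about 60 g: pale wooden handle 18 wide (y), 16 high, x -85 to 25 mm; steel ferrule 24 wide; dark stiff bristle block 34 wide, 12 high at x 47 to 85. Origin: middle of its length, on its flat underside; z up. Centre of mass about x = -8 mm. Lies along the robot's x within 26 degrees, bristles away from the robot.
- brush_tip (a point): Middle of the bristles' outer end, 85 mm from the brush's origin along its x, 6 mm above its underside.
- head: Mill head lying on the ribs of the tray's nest: black cylinder with a steel band, 46 mm across, 62 long, about 90 g. Origin: its centre, on the axis, 29.4 mm above the table at the start. Its x is the axis, pointing to the mouth (flat end with steel and white discs; the other end is the closed rounded cap); at the start it points along the tray's +y. Its y and z mean nothing (it may roll).
- head_mouth (a point): Centre of the mill head's mouth face, 31 mm from its origin along its +x.
- head_cap (a point): Centre of the mill head's closed cap, 31 mm from its origin along its -x.
- lens (a point): Centre of the camera's front glass: grey box 62 mm wide with white ring light 72 across round a black lens; stiff tilt hinge 55 mm behind the glass, 290 mm above the table. Camera's own axes: it looks along this -x, towards the robot within 20 degrees and 17 to 32 degrees downward; y level. The mouth belongs at x = -80 mm, y = z = 0, with the mill head's x along this +x.
- stand: Fixed stand of the camera: base plate 120 x 120 mm, 14 high, column 26 mm thick and 345 mm high behind the camera at x = +65 mm. Origin: on the table straight below the tilt hinge; the camera faces its -x.
- spanner: Stray flat steel double open-ended spanner, about 170 mm long, 6 thick; lies near the brush (the two may have swapped places). Leave it. Origin: middle of its underside.
- grinder_a: Standing full salt grinder, pink jar with black head, 64 mm across, 192 high; leave it. Origin: centre of its foot.
- grinder_b: A second such grinder; leave it. Origin: centre of its foot.
- jar: Standing empty glass jar, 64 mm across, 131 high; leave it. Origin: centre of its foot.
- spare_head: Another mill head, standing upright on the table, 46 mm across, 62 high; leave it. Origin: centre of its foot.
- tape: Roll of brown tape lying flat, 84 mm across, 24 high; leave it. Origin: centre of its underside.
- burr: White ceramic ring, 36 mm across, 12 high, lying in the tray's pocket; leave it. Origin: centre of its underside.
Mind the look-alikes: they are no part of the job. Of the things that look like the brush, the middle-sized one is meant.

How it is judged:
On the way, in this order (a step that is already met when the one before it is completed fails the run):
1. The brush lies flat in the long compartment, bristles beside the mill head, let go (x of brush in the frame of tray between -0.073 and -0.034 m and y of brush in the frame of tray between -0.035 and 0.035 m and z of brush in the frame of tray below 0.01 m and angle between brush's own z axis and vertical below 0.1 rad and angle between the x axis of brush and the y axis of tray, either way round below 0.2 rad and y of brush_tip in the frame of tray above 0.045 m and contact force between the fingers and brush below 0.05 N and linear speed of brush below 0.02 m/s), for 0.2 s.
2. The mill head is lifted out of the tray by the gripper (height (world z) of head above 0.1 m and contact force between the fingers and head above 1 N), for 0.1 s.
At the end, for the whole second after the job is handed in: Brush flat and let go in the long compartment (within 0.2 rad), bristles at the mill head's end. Mill head held still by the fingers alone, mouth towards the lens, 50 to 110 mm in front of it, within 20 mm of the line of sight sideways and up-down, axis within 0.2 rad of that line (all of step 1 and x of head_mouth in the frame of lens between -0.11 and -0.05 m and y of head_mouth in the frame of lens between -0.02 and 0.02 m and z of head_mouth in the frame of lens between -0.02 and 0.02 m and x of head_cap in the frame of lens below -0.11 m and angle between the x axis of head and the x axis of lens, either way round below 0.2 rad and linear speed of head below 0.02 m/s and angular speed of head below 0.15 rad/s and height (world z) of head above 0.12 m and contact force between the fingers and head above 1 N and contact force between head and tray below 0.05 N and contact force between head and brush below 0.05 N and contact force between head and stand below 0.05 N); the arm keeps its last pose, push and grip.
It fails at once if the brush is dropped: free of the fingers more than 35 mm up (height (world z) of brush above 0.035 m and contact force between the fingers and brush below 0.001 N).
It fails at once if the mill head is dropped: free of the fingers with its centre more than 70 mm up (height (world z) of head above 0.07 m and contact force between the fingers and head below 0.001 N).
It fails at once if the camera is pushed by more than 8 mm (distance of lens from where it was at the start of the episode above 0.008 m).
It fails at once if a stray item (spanner, grinder, jar, spare head, tape, ring) is pushed more than 40 mm away or tipped over (distance of any of spanner, grinder_a, grinder_b, jar, spare_head, tape, burr from where it was at the start of the episode above 0.04 m or angle between any of spanner, grinder_a, grinder_b, jar, spare_head, tape, burr's own z axis and vertical above 0.5 rad).
It also fails if it takes over 48 s, if anything falls off the work surface, if the arm or the gripper's body presses on something with over 40 N, if the wrist force passes 120 N, or if a joint passes its speed limit or range.

## Working session

There is one attempt and no reset: what is moved stays moved. The work goes in short steps, Python scripts to look and compute and a tool call to move; the robot and the scene stay as the last step left them, time stands still between calls to the robot, and variables do not carry over. Pictures are saved under pics/ and viewed, at most 10 in all, crops included, and the job is handed in when it is done.

Besides the shell and the picture viewer there is one more tool, called after "Request:" in YAML: its name, and indented under it one key for each argument. jog_arm: Moves the arm, as the interface text tells. Its arguments: {"type":"object","properties":{"plan":{"type":"array"},"force":{"type":"number"}},"required":["plan"]}

```bash
mkdir -p pics; python3 - <<'E'
from cell import manip, vision
import cv2, numpy as np, pickle
d={}
for n in ("scene","top","wrist"):
    im=vision.get_image(n); d[n]=im
    cv2.imwrite(f"pics/{n}0.png",im["color"][:,:,::-1])
    print(n,im["vfov"],im["cx"],im["cy"],[k for k in im]); print(np.round(im["extrinsics"],4).tolist())
pickle.dump(d,open("d0.pkl","wb"))
print(manip.get_obs(), manip.finger_overhang)
E
```

```text
scene 42.22715953247287 315.0197396598035 190.17139135829964 ['color', 'vfov', 'cx', 'cy', 'extrinsics']
[[-0.0543, 0.9984, -0.0125, 0.033], [-0.6701, -0.0272, 0.7418, 0.1863], [0.7403, 0.0486, 0.6705, -2.0738], [0.0, 0.0, 0.0, 1.0]]
top 50.50010190145757 326.05243286101626 203.05718867003546 ['color', 'vfov', 'cx', 'cy', 'extrinsics']
[[0.0079, -0.9996, 0.0289, -0.0321], [0.9943, 0.0109, 0.1059, -0.512], [-0.1062, 0.0279, 0.994, -1.3994], [0.0, 0.0, 0.0, 1.0]]
wrist 62.680339040355676 322.9857571166109 198.45487615304197 ['color', 'vfov', 'cx', 'cy', 'extrinsics']
[[0.2531, 0.9674, -0.002, -0.5478], [-0.9263, 0.2417, -0.2891, 0.0407], [-0.2792, 0.075, 0.9573, -0.3914], [0.0, 0.0, 0.0, 1.0]]
{'clock': 0.15, 'q': array([ 1.09968339e+00,  3.81047825e-01,  1.29802188e+00, -2.48285241e-06,
        1.46357751e+00, -2.15259334e-01]), 'joint_velocities': array([ 0.00026598, -0.00221091, -0.00175861,  0.00072408, -0.0008137 ,
       -0.00065761]), 'tau': array([ 1.85168639e-03, -4.38079798e+01, -2.24613547e+01,  7.13497633e-02,
        3.43643117e-02, -6.66896017e-05]), 'tool_pos': array([0.13908039, 0.53192432, 0.24629791]), 'ee_rot': array([-1.76262089e-04,  1.27578012e-01,  9.91828399e-01, -4.96949191e-04]), 'ft_force': array([-0.22019718,  0.45942933, -0.7356473 ]), 'moment': array([-0.05274117,  0.00187245,  0.0108879 ]), 'finger_force': 0.0, 'grip_width': 0.08834617155159084} 0.008
```

View pics/top0.png

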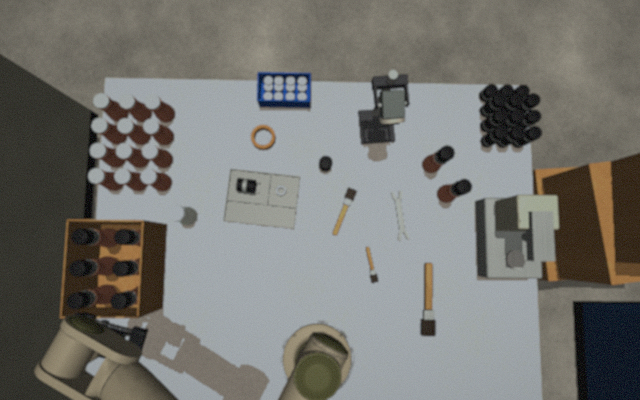

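View pics/scene0.png

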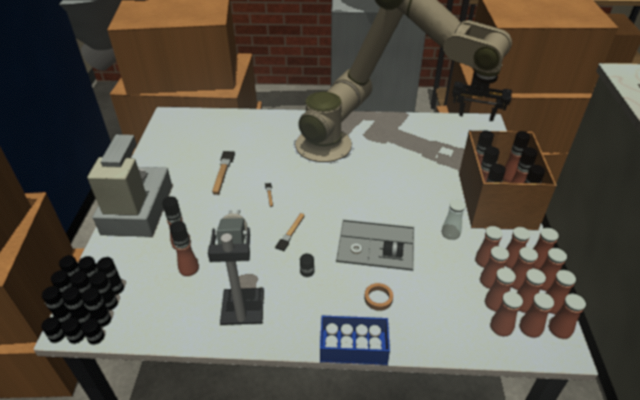

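Brush look-alikes in the top view are (345,212), (371,265) small, with its bristles towards the robot, and (428,298) large, with its bristles towards the robot. The middle-sized one at (345,212) has its bristles away from the robot, so I choose that. The spanner is at (399,215). For the mill head, the one in the tray is at (246,186), and the spare at (325,163) is not it. The camera is at (390,105).

```bash
cat > h.py <<'E'
import numpy as np, cv2
from scipy.spatial.transform import Rotation as R
def f(im): return 200/np.tan(np.radians(im["vfov"])/2)
def ray(im,u,v):
    E=im["extrinsics"]; d=np.array([(u-im["cx"])/f(im),-(v-im["cy"])/f(im),-1])
    return -E[:3,:3].T@E[:3,3], E[:3,:3].T@d
def onz(im,u,v,z):
    c,d=ray(im,u,v); return c+d*(z-c[2])/d[2]
def proj(im,p):
    E=im["extrinsics"]; q=np.atleast_2d(p)@E[:3,:3].T+E[:3,3]
    return np.c_[im["cx"]+f(im)*q[:,0]/-q[:,2], im["cy"]-f(im)*q[:,1]/-q[:,2]]
def tri(obs):  # [(im,u,v),...]
    A=0;b=0
    for im,u,v in obs:
        c,d=ray(im,u,v); d=d/np.linalg.norm(d); P=np.eye(3)-np.outer(d,d); A=A+P; b=b+P@c
    return np.linalg.solve(A,b)
E
python3 - <<'E'
from h import *; import pickle
d=pickle.load(open("d0.pkl","rb")); t=d["top"]
for n,u,v,z in [("brush handle end",336,234,.008),("bristle end",351,190,.006),("c1",230,170,.012),("c2",299,177,.012),("c3",296,227,.012),("c4",224,221,.012),("head",246,186,.04),("small a",368,248,.008),("small b",375,282,.006),("big a",428,264,.008),("big b",428,334,.006),("spare",326,160,.062),("base",377,127,.014)]:
    print(n,np.round(onz(t,u,v,z),3))
w=d["wrist"]; E=w["extrinsics"]; print("wristcam",-E[:3,:3].T@E[:3,3],E[:3,:3].T@[0,0,-1],E[:3,:3].T@[0,1,0])
print("proj tcp top",proj(t,[.139,.532,.247]),"tcp in wrist",proj(w,[.139,.532,.247]))
o=[cv2.resize(t["color"][60:260,200:440,::-1],None,fx=2.5,fy=2.5,interpolation=cv2.INTER_CUBIC)]
cv2.imwrite("pics/crop1.png",o[0])
E
```

```text
brush handle end [ 0.409 -0.062  0.008]
bristle end [ 0.561 -0.113  0.006]
c1 [0.624 0.301 0.012]
c2 [0.603 0.066 0.012]
c3 [0.432 0.073 0.012]
c4 [0.449 0.315 0.012]
head [0.565 0.24  0.04 ]
small a [ 0.363 -0.171  0.008]
small b [ 0.25  -0.195  0.006]
big a [ 0.311 -0.375  0.008]
big b [ 0.08  -0.371  0.006]
spare [ 0.652 -0.025  0.062]
base [ 0.782 -0.203  0.014]
wristcam [0.06711029 0.54947959 0.38534661] [ 0.27922325 -0.07502635 -0.95729067] [-0.92626926  0.24173264 -0.28912037]
proj tcp top [[121.84980961 328.6836484 ]] tcp in wrist [[326.31900227 264.24900379]]
```

View pics/crop1.png

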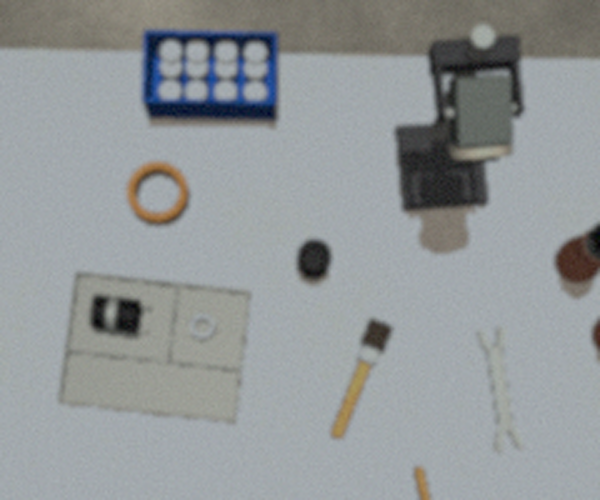

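The crop confirms the choice: the brush has its handle end at about (335,234) and its bristles at (352,188). It measures about 0.165 m, against 0.115 m and 0.23 m for the others. The tray has its long compartment nearest the robot, with the head in its left (+y) half. Next I take a wrist view.

Request:
jog_arm:
  plan:
    - {"delta_rot": [0, 0, 0], "offset": [0.75, -1, 0], "jaw": -1}
    - {"delta_rot": [0, 0, 0], "offset": [0.75, -1, 0], "jaw": -1}
    - {"delta_rot": [0, 0, 0], "offset": [0.75, -1, 0], "jaw": -1}
    - {"delta_rot": [0, 0, 0], "offset": [0.75, -1, 0], "jaw": -1}
    - {"delta_rot": [0, 0, 0], "offset": [0.75, -1, 0], "jaw": -1}
    - {"delta_rot": [0, 0, 0], "offset": [0.75, -1, 0], "jaw": -1}
    - {"delta_rot": [0, 0, 0], "offset": [0.75, -1, 0], "jaw": -1}
    - {"delta_rot": [0, 0, 0], "offset": [0.75, -1, 0], "jaw": -1}
    - {"delta_rot": [0, 0, 0], "offset": [0.75, -1, 0], "jaw": -1}
    - {"delta_rot": [0, 0, 0], "offset": [0.75, -1, 0], "jaw": -1}
    - {"delta_rot": [0, 0, 0], "offset": [0.75, -1, 0], "jaw": -1}
    - {"delta_rot": [0, 0, 0], "offset": [0.75, -1, 0], "jaw": -1}

```text
clock: 1.65
tool_pos: [0.4386, 0.133, 0.2469]
ee_rot: [0.0, 0.127, 0.992, 0.0]
ft_force: [0.5, -0.7, 0.2]
grip_width: 0.0885
finger_force: 0.0
```

```bash
python3 - <<'E'
from cell import manip, vision
import cv2, pickle
im=vision.get_image("wrist"); t=vision.get_image("top"); s=vision.get_image("scene"); pickle.dump({"wrist":im,"top":t,"scene":s},open("d1.pkl","wb"))
cv2.imwrite("pics/w1.png",cv2.resize(im["color"][:,:,::-1],(800,500),interpolation=cv2.INTER_CUBIC))
o=manip.get_obs(); print(o["clock"],o["tool_pos"],o["ee_rot"],o["q"])
E
```

```text
1.8 [0.43889341 0.13259667 0.24684775] [1.02330222e-04 1.27018157e-01 9.91900387e-01 1.74663706e-05] [ 3.42260168e-02  2.19695523e-01  1.53486622e+00  1.57730185e-06
  1.38682330e+00 -1.28184619e+00]
```

View pics/w1.png

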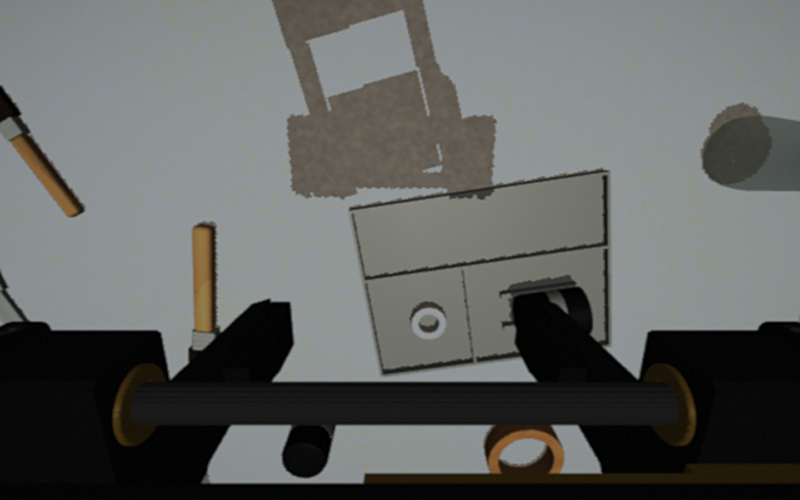

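The wrist view has the robot towards the top. The tray corners are at about (350,208), (608,171), (610,345) and (382,374) at 1.25x. The brush's handle end is at (204,225) and its ferrule at (204,332).

```bash
python3 - <<'E'
from h import *; import pickle
d=pickle.load(open("d1.pkl","rb")); w=d["wrist"]; t=d["top"]
P=lambda u,v,z: onz(w,u/1.25,v/1.25,z)
c=np.array([P(350,208,.012),P(608,171,.012),P(610,345,.012),P(382,374,.012)])[:,:2]
print("corners\n",c.round(4)); print([np.linalg.norm(c[i]-c[(i+1)%4]).round(4) for i in range(4)])
m=np.array([[-.09,-.12],[-.09,.12],[.09,.12],[.09,-.12]])
cm=c.mean(0); a=c-cm; s=(m[:,0]*a[:,1]-m[:,1]*a[:,0]).sum(); k=(m*a).sum(); print("tray",cm.round(4),"yaw",np.degrees(np.arctan2(s,k)).round(2))
h=P(204,226,.012);f=P(204.5,330,.012);d_=f-h
print("handle end",h.round(4),"ferr",f.round(4),"len",np.linalg.norm(d_),"yaw",np.degrees(np.arctan2(d_[1],d_[0])))
for q in (193,216): print(P(q,260,.012).round(4))
# top-view dark/wood pixels of brush via colour
im=t["color"].astype(int); print("corners top->",proj(t,np.c_[c,[.012]*4]).round(1).tolist())
sub=im[180:245,325:362]; sat=(sub[...,0]-sub[...,2]>25); ys,xs=np.nonzero(sat); print("wood n",len(xs))
vx=cv2.fitLine(np.c_[xs+325,ys+180].astype(np.float32),cv2.DIST_L2,0,.01,.01).ravel()
p=[onz(t,vx[2]+k*vx[0],vx[3]+k*vx[1],.016) for k in(-10,10)]
dd=p[1]-p[0]; print("top wood centroid",((p[0]+p[1])/2).round(4),"yaw",np.degrees(np.arctan2(dd[1],dd[0])))
E
```

```text
corners
 [[0.426  0.0833]
 [0.4519 0.3179]
 [0.6294 0.3001]
 [0.6038 0.0649]]
[np.float64(0.236), np.float64(0.1784), np.float64(0.2366), np.float64(0.1788)]
tray [0.5278 0.1915] yaw -6.1
handle end [ 0.4081 -0.054   0.012 ] ferr [ 0.5092 -0.0956  0.012 ] len 0.10933516143896098 yaw -22.310230295094392
[ 0.4367 -0.0773  0.012 ]
[ 0.4423 -0.0559  0.012 ]
corners top-> [[293.0, 228.6], [223.2, 220.3], [230.2, 168.3], [299.2, 176.6]]
wood n 160
top wood centroid [ 0.4582 -0.0747  0.016 ] yaw -21.467273433463486
```

Request:
jog_arm:
  plan:
    - {"delta_rot": [0, 0, -0.084], "offset": [0.101, -0.539, -0.1], "jaw": -1}
    - {"delta_rot": [0, 0, -0.084], "offset": [0.101, -0.539, -0.2], "jaw": -1}
    - {"delta_rot": [0, 0, -0.084], "offset": [0.101, -0.539, -0.3], "jaw": -0.5}
    - {"delta_rot": [0, 0, -0.084], "offset": [0.101, -0.539, -0.42], "jaw": -0.4}
    - {"delta_rot": [0, 0, -0.084], "offset": [0.101, -0.539, -0.42], "jaw": -0.4}
    - {"delta_rot": [0, 0, -0.084], "offset": [0.101, -0.539, -0.5], "jaw": -0.4}
    - {"delta_rot": [0, 0, -0.084], "offset": [0.101, -0.539, -0.55], "jaw": -0.4}
    - {"delta_rot": [0, 0, -0.084], "offset": [0.101, -0.539, -0.583], "jaw": -0.4}
    - {"delta_rot": [0, 0, -0.084], "offset": [0.101, -0.539, -0.583], "jaw": -0.4}
  force: 15

```text
clock: 2.92
tool_pos: [0.4794, -0.0833, 0.0132]
ee_rot: [-0.001, 0.193, 0.981, 0.0]
ft_force: [-0.3, -0.4, -0.2]
grip_width: 0.0616
finger_force: 0.0
```

```bash
python3 - <<'E'
from cell import manip, vision
import cv2
im=vision.get_image("wrist")
cv2.imwrite("pics/w2.png",im["color"][:,:,::-1])
o=manip.get_obs(); print(o["clock"],o["tool_pos"],o["ee_rot"],o["q"])
E
```

```text
2.975 [ 0.47977257 -0.08344622  0.01380858] [ 1.29121498e-04  1.92504424e-01  9.81296097e-01 -3.22202305e-05] [-4.15893041e-01  5.87789670e-01  1.77006244e+00 -8.43237071e-06
  7.83474448e-01 -1.59925605e+00]
```

View pics/w2.png

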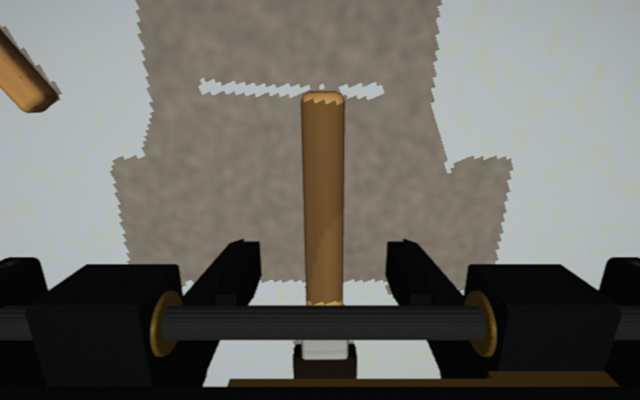

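The handle is centred between the fingers. Joint 6 would run out of range turning the brush this way, about -2.9, so I take the half-turned grasp instead.

Request:
jog_arm:
  plan:
    - {"delta_rot": [0, 0, 0], "offset": [0, 0, 0.12], "jaw": -0.4}
    - {"delta_rot": [0, 0, -1], "offset": [0, 0, 0.15], "jaw": -0.4}
    - {"delta_rot": [0, 0, -1], "offset": [0, 0, 0.15], "jaw": -0.4}
    - {"delta_rot": [0, 0, -1], "offset": [0, 0, 0.15], "jaw": -0.4}
    - {"delta_rot": [0, 0, -1], "offset": [0, 0, 0.15], "jaw": -0.4}
    - {"delta_rot": [0, 0, -1], "offset": [0, 0, 0.15], "jaw": -0.4}
    - {"delta_rot": [0, 0, -1], "offset": [0, 0, 0.15], "jaw": -0.4}
    - {"delta_rot": [0, 0, -1], "offset": [0, 0, 0.15], "jaw": -0.4}
    - {"delta_rot": [0, 0, -1], "offset": [0, 0, 0.15], "jaw": -0.4}
    - {"delta_rot": [0, 0, -1], "offset": [0, 0, 0.15], "jaw": -0.4}
    - {"delta_rot": [0, 0, -1], "offset": [0, 0, 0.15], "jaw": -0.4}

```text
clock: 4.35
tool_pos: [0.4798, -0.0835, 0.0744]
ee_rot: [0.001, 0.83, 0.558, 0.0]
ft_force: [-0.0, -0.4, 0.3]
grip_width: 0.0617
finger_force: 0.0
```

Request:
jog_arm:
  plan:
    - {"delta_rot": [0, 0, -1], "offset": [0, 0, 0], "jaw": -0.4}
    - {"delta_rot": [0, 0, -1], "offset": [0, 0, 0], "jaw": -0.4}
    - {"delta_rot": [0, 0, -1], "offset": [0, 0, 0], "jaw": -0.4}
    - {"delta_rot": [0, 0, -1], "offset": [0, 0, 0], "jaw": -0.4}
    - {"delta_rot": [0, 0, -1], "offset": [0, 0, 0], "jaw": -0.4}
    - {"delta_rot": [0, 0, -1], "offset": [0, 0, 0], "jaw": -0.4}
    - {"delta_rot": [0, 0, -1], "offset": [0, 0, 0], "jaw": -0.4}
    - {"delta_rot": [0, 0, -1], "offset": [0, 0, 0], "jaw": -0.4}
    - {"delta_rot": [0, 0, -1], "offset": [0, 0, 0], "jaw": -0.4}
    - {"delta_rot": [0, 0, -1], "offset": [0, 0, 0], "jaw": -0.4}

```text
clock: 5.6
tool_pos: [0.4797, -0.0835, 0.074]
ee_rot: [0.0, 0.981, -0.192, 0.0]
ft_force: [-0.4, -0.6, -0.2]
grip_width: 0.0613
finger_force: 0.0
```

```bash
python3 - <<'E'
from cell import manip
from h import *
o=manip.get_obs(); r=R.from_quat(o["ee_rot"],scalar_first=True).as_matrix(); print(o["clock"],o["tool_pos"],o["q"],"tool x yaw",np.degrees(np.arctan2(r[1,0],r[0,0])),r[:,2])
E
```

```text
5.6 [ 0.47968999 -0.083509    0.07401068] [-4.16087195e-01  4.82747562e-01  1.71732332e+00 -2.51590765e-06
  9.40692824e-01  1.54021382e+00] tool x yaw -22.087705804013513 [ 7.57394439e-04 -3.36905588e-04 -9.99999656e-01]
```

Request:
jog_arm:
  plan:
    - {"delta_rot": [0, 0, 0], "offset": [0, 0, -0.1], "jaw": -0.4}
    - {"delta_rot": [0, 0, 0], "offset": [0, 0, -0.152], "jaw": -0.4}
    - {"delta_rot": [0, 0, 0], "offset": [0, 0, -0.152], "jaw": 1}
    - {"delta_rot": [0, 0, 0], "offset": [0, 0, -0.152], "jaw": 1}
    - {"delta_rot": [0, 0, 0], "offset": [0, 0, -0.152], "jaw": 1}
    - {"delta_rot": [0, 0, 0], "offset": [0, 0, -0.152], "jaw": 1}
    - {"delta_rot": [0, 0, 0], "offset": [0, 0, -0.152], "jaw": 1}
    - {"delta_rot": [0, 0, 0], "offset": [0, 0, -0.152], "jaw": 1}
  force: 15

```text
clock: 6.6
tool_pos: [0.4797, -0.0836, 0.0132]
ee_rot: [0.0, 0.981, -0.193, 0.0]
ft_force: [-0.6, 0.4, 6.2]
grip_width: 0.0177
finger_force: 15.0
```

Request:
jog_arm:
  plan:
    - {"delta_rot": [0, 0, 0], "offset": [0, 0, 0.1], "jaw": 1}
    - {"delta_rot": [0, 0, 0], "offset": [0, 0, 0.25], "jaw": 1}
    - {"delta_rot": [0, 0, 0.11], "offset": [0, 0.08, 0.25], "jaw": 1}
    - {"delta_rot": [0, 0, 0.22], "offset": [0, 0.16, 0.25], "jaw": 1}
    - {"delta_rot": [0, 0, 0.33], "offset": [0, 0.24, 0.25], "jaw": 1}
    - {"delta_rot": [0, 0, 0.44], "offset": [0, 0.32, 0.25], "jaw": 1}
    - {"delta_rot": [0, 0, 0.55], "offset": [0, 0.4, 0.25], "jaw": 1}
    - {"delta_rot": [0, 0, 0.66], "offset": [-0.015, 0.48, 0.25], "jaw": 1}
    - {"delta_rot": [0, 0, 0.77], "offset": [-0.015, 0.56, 0.25], "jaw": 1}
    - {"delta_rot": [0, 0, 0.88], "offset": [-0.015, 0.64, 0.25], "jaw": 1}
    - {"delta_rot": [0, 0, 0.98], "offset": [-0.015, 0.682, 0.25], "jaw": 1}
    - {"delta_rot": [0, 0, 0.98], "offset": [-0.015, 0.682, 0.25], "jaw": 1}

```text
clock: 8.1
tool_pos: [0.4732, 0.19, 0.1125]
ee_rot: [-0.0, 0.839, 0.545, -0.0]
ft_force: [-0.0, -0.3, -0.6]
grip_width: 0.0179
finger_force: 15.0
```

```bash
python3 - <<'E'
from cell import manip, vision
import pickle
from h import *
im=vision.get_image("wrist"); pickle.dump(im,open("w3.pkl","wb"))
cv2.imwrite("pics/w3.png",im["color"][:,:,::-1])
o=manip.get_obs(); r=R.from_quat(o["ee_rot"],scalar_first=True).as_matrix(); print(o["clock"],o["tool_pos"],o["q"],o["grip_width"],"tool x yaw",np.degrees(np.arctan2(r[1,0],r[0,0])),r[:,2])
E
```

```text
8.15 [0.47332136 0.18926048 0.11253698] [ 1.47859053e-01  4.56437244e-01  1.61062038e+00 -1.63006929e-04
  1.07507029e+00  5.69434448e-01] 0.017776793394264818 tool x yaw 65.84995826478921 [-5.08289364e-04 -2.20674210e-04 -9.99999846e-01]
```

View pics/w3.png

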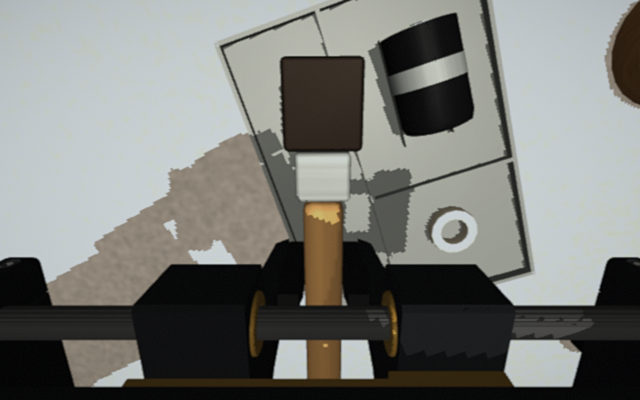

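The brush is held straight and bristles forward, with the bristle end at (322,57) and the tray corner at (219,45). I check my tray pose by projection.

```bash
python3 - <<'E'
from h import *; import pickle
im=pickle.load(open("w3.pkl","rb"))
c,s=np.cos(np.radians(-6.1)),np.sin(np.radians(-6.1))
T=lambda x,y,z: np.array([.5278+c*x-s*y,.1915+s*x+c*y,z])
for n,p in [("corner -x+y 219,45",(-.09,.12,.012)),("corner +x-y 533,270",(.09,-.12,.012)),("div top cross",(-.0185,.12,.012)),("crossdiv at +x rim (512,160)",(.087,-.0195,.012)),("burr",(.035,-.07,.016)),("headcap",(.035,.05-.031,.0294)),("headmouth",(.035,.081,.0294)),("seg",(-.0185,-.0,.012))]:
    print(n,proj(im,T(*p)).round(1))
for u,v in [(219,45),(533,270),(512,160)]:
    p=onz(im,u,v,.012); print(p.round(4))
for u,v in [(418,25),(439,131)]: print("head ends",onz(im,u,v,.045).round(4))
E
```

```text
corner -x+y 219,45 [[211.6  41.5]]
corner +x-y 533,270 [[531.7 273.1]]
div top cross [[313.5   4.2]]
crossdiv at +x rim (512,160) [[509.6 158.3]]
burr [[455.3 240.6]]
headcap [[436.8 132. ]]
headmouth [[415.5  34.4]]
seg [[364.1 176.7]]
[0.4545 0.3165 0.012 ]
[0.6062 0.065  0.012 ]
[0.6135 0.1609 0.012 ]
head ends [0.5694 0.2715 0.045 ]
head ends [0.5618 0.2102 0.045 ]
```

Request:
jog_arm:
  plan:
    - {"delta_rot": [0, 0, 0.1], "offset": [0.005, 0, 0], "jaw": 1}
    - {"delta_rot": [0, 0, 0.2], "offset": [0.005, 0, -0.05], "jaw": 1}
    - {"delta_rot": [0, 0, 0.2], "offset": [0.005, 0, -0.14], "jaw": 1}
    - {"delta_rot": [0, 0, 0.2], "offset": [0.005, 0, -0.2], "jaw": 1}
    - {"delta_rot": [0, 0, 0.2], "offset": [0.005, 0, -0.225], "jaw": 1}
    - {"delta_rot": [0, 0, 0.2], "offset": [0.005, 0, -0.237], "jaw": 1}
    - {"delta_rot": [0, 0, 0.2], "offset": [0.005, 0, -0.237], "jaw": 1}

```text
clock: 9.02
tool_pos: [0.4759, 0.1891, 0.0184]
ee_rot: [0.0, 0.744, 0.669, 0.0]
ft_force: [0.1, 0.3, -0.4]
grip_width: 0.018
finger_force: 15.0
```

Request:
jog_arm:
  plan:
    - {"delta_rot": [0, 0, 0], "offset": [0, 0, -0.004], "jaw": 1}
    - {"delta_rot": [0, 0, 0], "offset": [0, 0, -0.004], "jaw": 1}
    - {"delta_rot": [0, 0, 0], "offset": [0, 0, -0.004], "jaw": 0.4}
    - {"delta_rot": [0, 0, 0], "offset": [0, 0, -0.004], "jaw": 0.4}
    - {"delta_rot": [0, 0, 0], "offset": [0, 0, -0.004], "jaw": 0.4}
    - {"delta_rot": [0, 0, 0], "offset": [0, 0, 0.05], "jaw": 0.4}
    - {"delta_rot": [0, 0, 0], "offset": [0, 0, 0.2], "jaw": 0}
    - {"delta_rot": [0, 0, 0], "offset": [0, 0, 0.35], "jaw": -0.4}
    - {"delta_rot": [0, 0, 0], "offset": [-0.05, -0.05, 0.45], "jaw": -0.4}
    - {"delta_rot": [0, 0, 0], "offset": [-0.05, -0.05, 0.45], "jaw": -0.4}

```text
clock: 10.28
tool_pos: [0.4557, 0.1689, 0.2005]
ee_rot: [0.002, 0.743, 0.669, 0.002]
ft_force: [-0.7, 0.5, -0.6]
grip_width: 0.0614
finger_force: 0.0
```

```bash
python3 - <<'E'
from cell import manip, vision
import pickle
from h import *
im=vision.get_image("wrist"); pickle.dump(im,open("w4.pkl","wb"))
cv2.imwrite("pics/w4.png",im["color"][:,:,::-1])
o=manip.get_obs(); r=R.from_quat(o["ee_rot"],scalar_first=True).as_matrix(); print(o["clock"],o["tool_pos"],o["q"],o["grip_width"],"tool x yaw",np.degrees(np.arctan2(r[1,0],r[0,0])),r[:,2])
E
```

```text
10.325 [0.45553707 0.16916249 0.19864041] [1.11293589e-01 3.12694716e-01 1.55277112e+00 9.57481284e-05
 1.27399665e+00 2.16876904e-01] 0.06146167625669119 tool x yaw 83.94895519693013 [ 2.10681178e-03  3.27579316e-04 -9.99997727e-01]
```

View pics/w4.png

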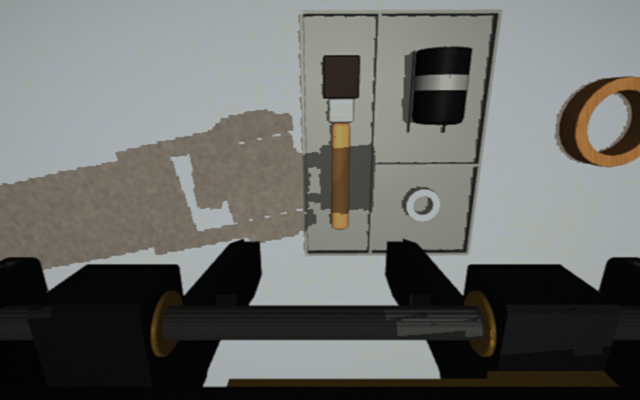

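The brush lies flat in the compartment, parallel to the dividers, with its bristles at (341,76) beside the head at (442,86) and its handle end at (341,228). Next I work out the head's position.

```bash
python3 - <<'E'
from h import *; import pickle
im=pickle.load(open("w4.pkl","rb")); g=cv2.cvtColor(im["color"],cv2.COLOR_RGB2GRAY)
for r in (65,105): print(r,g[r,400:485].tolist())
print("col",g[35:140,442].tolist())
c,s=np.cos(np.radians(-6.1)),np.sin(np.radians(-6.1))
for n,uv,z in [("tip",(341,57),.01),("hend",(341,229),.012),("burr",(423,204),.016),("c",(301,13),.012),("c",(500,11),.012),("c",(306,253),.012),("c",(470,254),.012)]:
    p=onz(im,*uv,z); q=p[:2]-[.5285,.191]; print(n,p.round(4),"tray",(c*q[0]+s*q[1]).round(4),(-s*q[0]+c*q[1]).round(4))
E
```

```text
65 [150, 149, 151, 147, 118, 78, 69, 69, 70, 72, 71, 60, 42, 34, 36, 24, 7, 2, 2, 6, 4, 4, 6, 8, 7, 5, 5, 9, 8, 9, 8, 8, 8, 10, 10, 10, 13, 12, 16, 17, 17, 21, 23, 24, 26, 29, 29, 27, 25, 24, 24, 23, 21, 19, 18, 15, 11, 12, 11, 13, 13, 12, 11, 10, 10, 9, 6, 8, 3, 35, 98, 135, 139, 137, 137, 136, 136, 136, 136, 135, 136, 135, 135, 136, 136]
105 [147, 118, 78, 68, 69, 71, 71, 71, 66, 47, 39, 52, 46, 15, 2, 2, 5, 3, 6, 6, 7, 7, 8, 8, 8, 10, 9, 8, 9, 9, 9, 11, 12, 13, 15, 15, 19, 19, 20, 21, 25, 25, 24, 25, 25, 22, 22, 20, 18, 17, 14, 14, 12, 11, 13, 12, 11, 11, 12, 11, 9, 7, 8, 5, 34, 97, 135, 140, 139, 138, 138, 138, 138, 137, 137, 137, 136, 138, 139, 137, 110, 73, 48, 30, 26]
col [138, 139, 140, 140, 139, 139, 140, 140, 140, 141, 142, 121, 50, 14, 18, 18, 18, 20, 18, 19, 22, 21, 20, 21, 21, 22, 21, 21, 21, 22, 23, 21, 22, 22, 23, 22, 22, 21, 29, 85, 154, 166, 162, 162, 161, 163, 163, 164, 163, 163, 163, 164, 165, 170, 153, 70, 18, 26, 27, 27, 28, 28, 27, 26, 25, 28, 26, 27, 26, 26, 24, 25, 26, 27, 27, 24, 26, 24, 23, 25, 25, 23, 24, 23, 20, 19, 14, 11, 6, 29, 78, 95, 63, 47, 46, 42, 45, 82, 135, 145, 143, 143, 141, 141, 142]
tip [0.4854 0.2771 0.01  ] tray -0.052 0.081
hend [0.4699 0.107  0.012 ] tray -0.0493 -0.0898
burr [0.5569 0.1272 0.016 ] tray 0.035 -0.0604
c [0.4531 0.3167 0.012 ] tray -0.0883 0.1169
c [0.6296 0.2997 0.012 ] tray 0.0889 0.1188
c [0.4292 0.0829 0.012 ] tray -0.0873 -0.1181
c [0.6085 0.0622 0.012 ] tray 0.0933 -0.1196
```

```bash
python3 - <<'E'
from h import *; import pickle
im=pickle.load(open("w4.pkl","rb"))
c,s=np.cos(np.radians(-6.1)),np.sin(np.radians(-6.1))
for n,uv,z in [("ax65",(442.3,65),.0294),("ax105",(438.7,105),.0294),("mouth",(442,46.8),.0524),("cap",(440,124),.0294),("band top edge",(442,74),.0524),("band bottom",(442,89.7),.0524)]:
    p=onz(im,*uv,z); q=p[:2]-[.5285,.191]; print(n,p.round(4),"tray",(c*q[0]+s*q[1]).round(4),(-s*q[0]+c*q[1]).round(4))
E
```

```text
ax65 [0.5722 0.2591 0.0294] tray 0.0362 0.0724
ax105 [0.5689 0.2254 0.0294] tray 0.0365 0.0385
mouth [0.5639 0.2716 0.0524] tray 0.0267 0.0839
cap [0.5701 0.2083 0.0294] tray 0.0395 0.0216
band top edge [0.5639 0.251  0.0524] tray 0.0288 0.0634
band bottom [0.5639 0.2387 0.0524] tray 0.0301 0.0511
```

Request:
jog_arm:
  plan:
    - {"delta_rot": [0, 0, 0], "offset": [0.286, 0.167, -0.1], "jaw": -0.36}
    - {"delta_rot": [0, 0, 0], "offset": [0.286, 0.167, -0.2], "jaw": -0.36}
    - {"delta_rot": [0, 0, 0], "offset": [0.286, 0.167, -0.25], "jaw": -0.36}
    - {"delta_rot": [0, 0, 0], "offset": [0.286, 0.167, -0.3], "jaw": -0.36}
    - {"delta_rot": [0, 0, 0], "offset": [0.286, 0.167, -0.37], "jaw": -0.36}
    - {"delta_rot": [0, 0, 0], "offset": [0.286, 0.167, -0.42], "jaw": -0.36}
    - {"delta_rot": [0, 0, 0], "offset": [0.286, 0.167, -0.445], "jaw": -0.36}
    - {"delta_rot": [0, 0, 0], "offset": [0.286, 0.167, -0.445], "jaw": -0.36}

```text
clock: 11.32
tool_pos: [0.5695, 0.2362, 0.0186]
ee_rot: [-0.001, 0.743, 0.669, -0.001]
ft_force: [0.4, -1.4, 0.7]
grip_width: 0.0601
finger_force: 0.0
```

Request:
jog_arm:
  plan:
    - {"delta_rot": [0, 0, 0], "offset": [0, 0, 0], "jaw": 1}
    - {"delta_rot": [0, 0, 0], "offset": [0, 0, 0], "jaw": 1}
    - {"delta_rot": [0, 0, 0], "offset": [0, 0, 0], "jaw": 1}
    - {"delta_rot": [0, 0, 0], "offset": [0, 0, 0], "jaw": 1}
  force: 25

```text
clock: 11.82
tool_pos: [0.5689, 0.2363, 0.0206]
ee_rot: [-0.001, 0.743, 0.669, -0.001]
ft_force: [-4.3, 0.3, 2.5]
grip_width: 0.0454
finger_force: 25.0
```

Gripped at 45.4 mm. I lift it and turn towards the inspection camera.

Request:
jog_arm:
  plan:
    - {"delta_rot": [0, 0, 0], "offset": [0, 0, 0.1], "jaw": 1}
    - {"delta_rot": [0, 0, 0], "offset": [0, 0, 0.25], "jaw": 1}
    - {"delta_rot": [0, 0, 0], "offset": [0, 0, 0.4], "jaw": 1}
    - {"delta_rot": [0, 0, -0.11], "offset": [-0.03, -0.11, 0.5], "jaw": 1}
    - {"delta_rot": [0, 0, -0.22], "offset": [-0.03, -0.22, 0.6], "jaw": 1}
    - {"delta_rot": [0, 0, -0.33], "offset": [-0.03, -0.33, 0.66], "jaw": 1}
    - {"delta_rot": [0, 0, -0.44], "offset": [-0.03, -0.44, 0.66], "jaw": 1}
    - {"delta_rot": [0, 0, -0.55], "offset": [-0.03, -0.55, 0.66], "jaw": 1}
    - {"delta_rot": [0, 0, -0.66], "offset": [-0.03, -0.66, 0.66], "jaw": 1}
    - {"delta_rot": [0, 0, -0.77], "offset": [-0.03, -0.77, 0.66], "jaw": 1}
    - {"delta_rot": [0, 0, -0.88], "offset": [-0.03, -0.88, 0.66], "jaw": 1}
    - {"delta_rot": [0, 0, -0.98], "offset": [-0.03, -0.98, 0.66], "jaw": 1}

```text
clock: 13.32
tool_pos: [0.5576, -0.1574, 0.2845]
ee_rot: [0.0, 0.999, -0.04, 0.0]
ft_force: [0.7, 0.0, -0.4]
grip_width: 0.0454
finger_force: 25.0
```

Request:
jog_arm:
  plan:
    - {"delta_rot": [-0.015, -0.11, -0.08], "offset": [-0.01, 0, 0], "jaw": 1}
    - {"delta_rot": [-0.03, -0.22, -0.08], "offset": [-0.01, 0, 0], "jaw": 1}
    - {"delta_rot": [-0.05, -0.33, -0.08], "offset": [-0.01, 0, 0], "jaw": 1}
    - {"delta_rot": [-0.07, -0.44, -0.08], "offset": [-0.01, 0, 0], "jaw": 1}
    - {"delta_rot": [-0.1, -0.55, -0.08], "offset": [-0.01, 0, 0], "jaw": 1}
    - {"delta_rot": [-0.12, -0.64, -0.08], "offset": [-0.01, 0, 0], "jaw": 1}
    - {"delta_rot": [-0.12, -0.64, -0.08], "offset": [-0.01, 0, 0], "jaw": 1}
    - {"delta_rot": [-0.12, -0.64, -0.08], "offset": [-0.01, 0, 0], "jaw": 1}

```text
clock: 14.32
tool_pos: [0.5532, -0.1557, 0.2839]
ee_rot: [0.073, 0.867, -0.092, 0.484]
ft_force: [-0.4, -0.4, -0.9]
grip_width: 0.0451
finger_force: 25.0
```

```bash
python3 - <<'E'
from cell import manip, vision
import pickle
from h import *
im=vision.get_image("wrist"); t=vision.get_image("top"); s=vision.get_image("scene"); pickle.dump((im,t,s),open("w5.pkl","wb"))
cv2.imwrite("pics/w5.png",im["color"][:,:,::-1])
o=manip.get_obs(); r=R.from_quat(o["ee_rot"],scalar_first=True).as_matrix(); print(o["clock"],o["tool_pos"],o["ee_rot"],o["q"],o["grip_width"]);print(r.round(3))
E
```

```text
14.475 [ 0.55383806 -0.15577962  0.28441597] [ 0.07245175  0.86724746 -0.09187918  0.48393264] [-0.60967264  0.15509531  1.88376188  1.23376525  0.32022687  0.11946211] 0.045065435416957365
[[ 0.515 -0.229  0.826]
 [-0.089 -0.973 -0.215]
 [ 0.853  0.037 -0.521]]
```

View pics/w5.png

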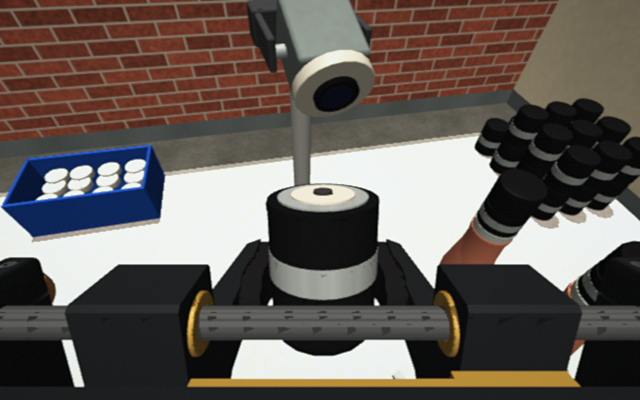

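The view shows the inspection camera's white ring, spanning about (293–375, 50–118), with the black glass at about (336,94). The held mouth is up at (322,192), and a grinder is at (500,220). Next I fit the camera's pose.

```bash
python3 - <<'E'
from h import *; import pickle
from scipy.optimize import least_squares
im,t,s=pickle.load(open("w5.pkl","rb")); g=cv2.cvtColor(im["color"],cv2.COLOR_RGB2GRAY)
sub=np.zeros_like(g); sub[45:130,285:385]=255
dark=((g<60)&(sub>0)).astype(np.uint8)
n,l,st,ce=cv2.connectedComponentsWithStats(dark); k=l[94,336]; print("dark",st[k],ce[k])
cn=max(cv2.findContours((l==k).astype(np.uint8),0,1)[0],key=len); e=cv2.fitEllipse(cn); print("glass ellipse",e)
c=im["color"].astype(int)
br=(((g>135)&(c[...,0]-c[...,2]<45))|(l==k)).astype(np.uint8); br[sub==0]=0
n,l2,st2,ce2=cv2.connectedComponentsWithStats(br); k2=l2[int(e[0][1]),int(e[0][0])]; print("ring",st2[k2])
m=cv2.morphologyEx((l2==k2).astype(np.uint8),cv2.MORPH_OPEN,np.ones((5,5)))
for r in range(48,122,6): x=np.nonzero(m[r])[0]; print(r,(x.min(),x.max()) if len(x) else None,end=" ")
print()
cr=cv2.resize(im["color"][40:130,270:390,::-1],None,fx=6,fy=6,interpolation=cv2.INTER_CUBIC); cv2.imwrite("pics/ring.png",cr)
# base plate, column in top image, coarse
for u,v in [(358.4,110.8),(392.8,108),(394.8,142),(362,144)]: print(onz(t,u,v,.014).round(3))
E
```

```text
dark [ 313   76   47   36 1267] [335.82636148  93.65824783]
glass ellipse ((335.8391418457031, 93.64559936523438), (31.71599006652832, 48.653564453125), 66.05508422851562)
ring [ 313   76   47   36 1267]
48 None 54 None 60 None 66 None 72 None 78 (np.int64(332), np.int64(353)) 84 (np.int64(321), np.int64(357)) 90 (np.int64(316), np.int64(359)) 96 (np.int64(313), np.int64(357)) 102 (np.int64(314), np.int64(352)) 108 (np.int64(317), np.int64(343)) 114 None 120 None 
[ 0.838 -0.138  0.014]
[ 0.851 -0.258  0.014]
[ 0.729 -0.264  0.014]
[ 0.72  -0.15   0.014]
```

View pics/ring.png

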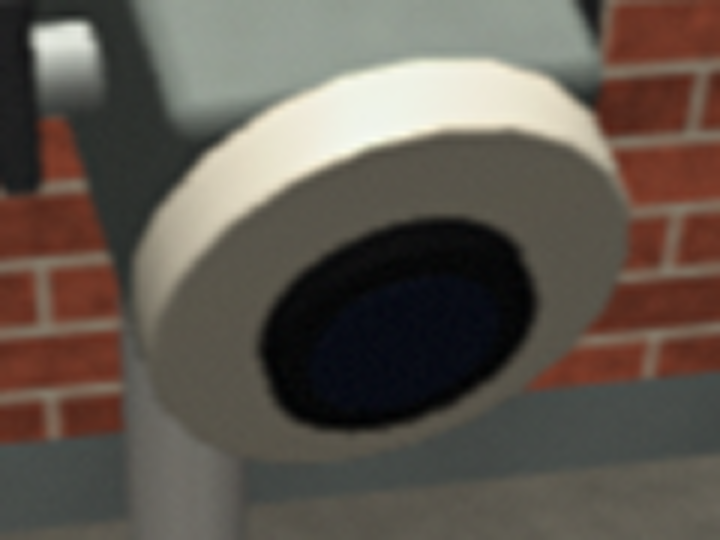

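The crop gives the ring face edge and the blue glass centre at about (337.5,98). The glass stands ahead of the ring plane. I fit hinge, yaw and tilt.

```bash
python3 - <<'E'
from h import *; import pickle
from scipy.optimize import least_squares
im,t,s=pickle.load(open("w5.pkl","rb"))
pts=np.array([(147,330),(165,380),(230,445),(300,462),(400,445),(480,410),(600,300),(628,235),(605,165),(500,128),(400,138),(300,180),(200,255)])/6-.5+.5/6+[270,40]
gl=np.array([405,349])/6-.5+.5/6+[270,40]
a=np.linspace(0,2*np.pi,400)
def frame(q):
    hx,hy,yaw,til=q[:4]
    Rl=R.from_euler("ZY",[yaw,-til]).as_matrix()  # x up by til
    return np.array([hx,hy,.29]),Rl
def res(q,full=True):
    h,Rl=frame(q); cc=h-(.055-q[4])*Rl[:,0]; L=h-.055*Rl[:,0]
    C=proj(im,cc+.036*(np.cos(a)[:,None]*Rl[:,1]+np.sin(a)[:,None]*Rl[:,2]))
    D=np.linalg.norm(pts[:,None]-C[None],axis=2); i=D.argmin(1)
    ce=C.mean(0); sg=np.sign(np.linalg.norm(pts-ce,axis=1)-np.linalg.norm(C[i]-ce,axis=1))
    r=sg*D.min(1)
    return np.r_[r,proj(im,L)[0]-gl,(q[0]-.785)/.006*PR,(q[1]+.2025)/.006*PR,(q[2]-.095)/.05*PR,(q[4]-.006)/.006]
for PR in (1,0.05):
    s_=least_squares(res,[.785,-.2,.09,.43,.005],x_scale=[.01,.01,.05,.05,.003],diff_step=1e-3)
    h,Rl=frame(s_.x); L=h-.055*Rl[:,0]
    print("hinge",s_.x[:2].round(4),"yaw,tilt deg",np.degrees(s_.x[2:4]).round(2),"d",s_.x[4].round(4),"lens",L.round(4),"axis",Rl[:,0].round(4)); print(s_.fun.round(2))
    if PR==1: np.savez("lens.npz",L=L,Rl=Rl)
print("top proj hinge/lens",proj(t,[h,L]).round(1))
E
```

```text
hinge [ 0.771  -0.2055] yaw,tilt deg [ 4.93 23.15] d 0.0058 lens [ 0.7207 -0.2098  0.2684] axis [0.9161 0.079  0.3932]
[ 1.05 -1.93 -0.4   1.02  0.79  0.25 -1.12 -0.68  0.12  0.19  0.31 -0.45
 -0.36 -0.19 -0.9  -2.33 -0.5  -0.18 -0.04]
hinge [ 0.7701 -0.205 ] yaw,tilt deg [ 5.47 22.98] d 0.0063 lens [ 0.7197 -0.2098  0.2685] axis [0.9164 0.0878 0.3904]
[ 1.14 -1.98 -0.59  0.9   0.81  0.36 -0.93 -0.61 -0.25 -0.17 -0.34 -0.48
 -0.28  0.07 -0.47 -0.12 -0.02  0.    0.05]
top proj hinge/lens [[392.3 103.2]
 [392.8 122.9]]
```

```bash
cat > goal.py <<'E'
from cell import manip
from h import *
L=np.array([.7202,-.2098,.2685]); ax=R.from_euler("ZY",np.radians([5.2,-23.1])).as_matrix()
Rt=np.c_[ax[:,0],-ax[:,1],-ax[:,2]]; mo=np.array([.034,0,-.0088])
o=manip.get_obs(); r=R.from_quat(o["ee_rot"],scalar_first=True).as_matrix(); p=o["tool_pos"]
tgt=L-.08*ax[:,0]-Rt@mo
if __name__=="__main__":
    print(o["clock"],"target TCP",tgt.round(4),"shift units",((tgt-p)/.4).round(4),"rot units",(R.from_matrix(Rt@r.T).as_rotvec()/(np.pi/2)).round(4))
    m=p+r@mo; print("mouth in lens",(ax.T@(m-L)).round(4),"axis err deg",np.degrees(np.arccos(r[:,0]@ax[:,0])).round(2),"q",o["q"].round(2))
E
python3 goal.py; python3 - <<'E'
from goal import *; import pickle
im=pickle.load(open("w5.pkl","rb"))[0]
print("mouth proj",proj(im,[p+r@mo, p+r@(mo+[0,.023,0]),p+r@(mo-[0,.023,0]),p+r@(mo+[0,0,.023]),p+r@(mo-[0,0,.023]),p+r@(mo-[.062,0,0])]).round(1))
g=cv2.cvtColor(im["color"],cv2.COLOR_RGB2GRAY); m=((g>110)&(np.arange(400)[:,None]>180)&(np.arange(400)[:,None]<212)).astype(np.uint8); n,l,st,ce=cv2.connectedComponentsWithStats(m); k=l[188,300]; print("disc",st[k])
E
```

```text
14.475 target TCP [ 0.6192 -0.219   0.2157] shift units [ 0.1634 -0.158  -0.1718] rot units [0.0505 0.393  0.1914]
mouth in lens [-0.1192  0.0668  0.1046] axis err deg 37.0 q [-0.61  0.16  1.88  1.23  0.32  0.12]
mouth proj [[319.3 203.5]
 [374.9 203.5]
 [263.6 203.5]
 [319.7 188.9]
 [318.6 223.7]
 [319.7 329.6]]
disc [ 161  181  335   31 9124]
```

Request:
jog_arm:
  plan:
    - {"delta_rot": [0.01, 0.1, 0.05], "offset": [0, -0.03, 0], "jaw": 1}
    - {"delta_rot": [0.025, 0.2, 0.1], "offset": [0, -0.06, -0.04], "jaw": 1}
    - {"delta_rot": [0.04, 0.3, 0.15], "offset": [0, -0.1, -0.08], "jaw": 1}
    - {"delta_rot": [0.05, 0.393, 0.191], "offset": [0, -0.158, -0.12], "jaw": 1}
    - {"delta_rot": [0.05, 0.393, 0.191], "offset": [0, -0.158, -0.172], "jaw": 1}
    - {"delta_rot": [0.05, 0.393, 0.191], "offset": [0.04, -0.158, -0.172], "jaw": 1}
    - {"delta_rot": [0.05, 0.393, 0.191], "offset": [0.08, -0.158, -0.172], "jaw": 1}
    - {"delta_rot": [0.05, 0.393, 0.191], "offset": [0.12, -0.158, -0.172], "jaw": 1}
    - {"delta_rot": [0.05, 0.393, 0.191], "offset": [0.163, -0.158, -0.172], "jaw": 1}
    - {"delta_rot": [0.05, 0.393, 0.191], "offset": [0.163, -0.158, -0.172], "jaw": 1}
    - {"delta_rot": [0.05, 0.393, 0.191], "offset": [0.163, -0.158, -0.172], "jaw": 1}
    - {"delta_rot": [0.05, 0.393, 0.191], "offset": [0.163, -0.158, -0.172], "jaw": 1}

```text
clock: 15.98
tool_pos: [0.6186, -0.2189, 0.2152]
ee_rot: [-0.009, 0.979, 0.044, 0.2]
ft_force: [-0.1, -0.6, -1.5]
grip_width: 0.0452
finger_force: 25.0
```

```bash
python3 goal.py; python3 - <<'E'
from cell import vision
from goal import *
w=vision.get_image("wrist"); t=vision.get_image("top"); s=vision.get_image("scene")
pr=proj(s,[L,p+r@mo,p+r@(mo-[.062,0,0])]).round(0); print("scene lens/mouth/cap",pr.tolist()); pt=proj(t,[L,p+r@mo,p+r@(mo-[.062,0,0])]).round(0); print("top",pt.tolist())
a=w["color"][...,::-1]; b=s["color"][160:320,180:380,::-1]; c=t["color"][60:220,300:460,::-1]
a=cv2.resize(a,(480,300)); b=cv2.resize(b,(375,300)); c=cv2.resize(c,(300,300))
cv2.imwrite("pics/final.png",np.vstack([np.hstack([a,np.zeros((300,195,3),np.uint8)]),np.hstack([b,c])]))
E
```

```text
15.975 target TCP [ 0.6192 -0.219   0.2157] shift units [ 0.0015 -0.0001  0.0013] rot units [ 0.0006 -0.0003  0.0006]
mouth in lens [-0.0808  0.0001 -0.0003] axis err deg 0.04 q [-0.62  0.46  1.32  0.29  1.07  0.76]
scene lens/mouth/cap [[232.0, 225.0], [236.0, 214.0], [238.0, 206.0]]
top [[393.0, 123.0], [393.0, 151.0], [394.0, 171.0]]
```

View pics/final.png

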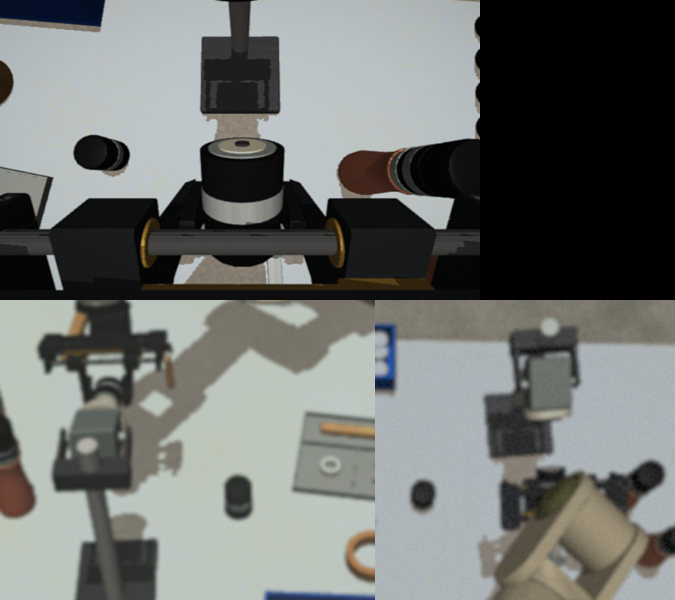

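The head is held in front of the lens and lines up with it in the scene and top views. The grinders and the spare head stand, and the brush handle shows in the tray. I let it settle briefly, then hand in.

Request:
jog_arm:
  plan:
    - {"delta_rot": [0, 0, 0], "offset": [0, 0, 0], "jaw": 1}
    - {"delta_rot": [0, 0, 0], "offset": [0, 0, 0], "jaw": 1}
    - {"delta_rot": [0, 0, 0], "offset": [0, 0, 0], "jaw": 1}
    - {"delta_rot": [0, 0, 0], "offset": [0, 0, 0], "jaw": 1}

```text
clock: 16.62
tool_pos: [0.6191, -0.2191, 0.2151]
ee_rot: [-0.009, 0.979, 0.044, 0.2]
ft_force: [1.0, 0.7, 0.1]
grip_width: 0.0452
finger_force: 25.0
```

```bash
python3 -c "
from cell import workorder
print(workorder.hand_in())"
```

```text
the job is handed in; nothing more can be done
None
```

The job is handed in at about 16.6 s on the clock, with no verdict returned: by my measurements the brush lies flat in the long compartment with its bristles beside the head's nest, and the mill head is held mouth to the lens, about 81 mm in front of it and centred on its line of sight.

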